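# Lay out cutting dies on stiffener-board offcuts

### The job

Set out the four steel cutting dies on the two stiffener-board offcuts, ready to be struck. On the tapered board put the large round die at the wide end and the small round die at the narrow end, each with about a finger's width of board (15 mm) left showing beyond it, and the oblong die midway between them with its long sides running along the board; put the strap die in the middle of the straight strip, lengthwise. Set each die down, never dropping it, flat on its cutting edge, centred across its board and clear of its neighbours, and leave the maul, the thread spool and the jar where they are.

Things in the scene. Friction and masses are not known exactly. Their poses are not given: they have to be found in the camera images.
- die_large_round: Large round cutting die: an open ring of dark 3 mm steel band, outside diameter 56 mm, 32 mm high, with a cross-shaped brace and a punch tube inside (the brace lies 6 mm below the top). About 160 g, loose, standing on its cutting edge on the table. Origin: centre of the underside; z up along the ring's axis. Grip it across the outside of the band.
- die_small_round: Small round cutting die: the same steel band, outside diameter 32 mm, 32 mm high, one brace across it. About 80 g, loose. Origin: centre of the underside; z up.
- die_oblong: Oblong cutting die: steel band in the outline of a rectangle with rounded corners, 60 mm (its x axis) by 40 mm (its y axis) outside, 32 mm high, one brace across the middle and two small punch tubes. About 150 g, loose. Origin: centre of the underside; z up. Both ways round along x are alike.
- die_strap: Strap-end cutting die: long narrow steel band outline, 130 mm (x) by 34 mm (y) outside, 32 mm high, square at -x, narrowing to a blunt point over the last 25 mm at +x; two braces, three small punch tubes. About 220 g, loose. Origin: middle of length and width, on the underside, within 5 mm of the mass centre; z up. Either end may point either way on the strip.
- taper_board: Tapered offcut of brown stiffener board, 4 mm thick, fixed to the white table. A trapezium 220 mm long along its x axis: 104 mm wide at the wide end (x = +110 mm), 56 mm wide at the narrow end (x = -110 mm), symmetric about y = 0. Origin: middle of its length and width, on the underside, at table height; its top is 4 mm higher.
- strip_board: Straight rectangular strip of the same brown board, 170 mm long (x) by 62 mm wide (y), 4 mm thick, fixed to the table. Origin: its centre, on the underside, at table height; its top is 4 mm higher.
- maul: Bystander: leatherworker's maul standing upright on its white nylon head (66 mm across), wooden handle up, 180 mm tall, loose. Origin: centre of the underside. Leave it alone.
- thread_spool: Bystander: spool of black thread with white flanges, 60 mm across, 60 mm tall, standing, loose. Origin: centre of the underside. Leave it alone.
- rivet_jar: Bystander: amber glass jar with a steel lid, 64 mm across, 85 mm tall, standing, loose. Origin: centre of the underside. Leave it alone.
There are look-alikes about, which are no part of the job. What is shaped like the strip_board but purple is not meant.

How it is judged (in metres and radians):
At the end, for the whole second after the job is handed in: All dies flat, released, at rest, within 12 mm of their board's centre line. Taper: 1 to 28 mm of board beyond each round die; oblong clear of both, centred 4 mm wideward to 24 mm narrowward of the board's middle, aligned within 0.2 rad. Strap die within 15 mm of the strip's middle, 0.12 rad (x of die_large_round in the frame of taper_board between 0.054 and 0.081 m and y of die_large_round in the frame of taper_board between -0.012 and 0.012 m and z of die_large_round in the frame of taper_board between 0.002 and 0.007 m and angle between each of die_large_round, die_small_round, die_oblong, die_strap's own z axis and vertical below 0.08 rad and linear speed of each of die_large_round, die_small_round, die_oblong, die_strap below 0.02 m/s and angular speed of each of die_large_round, die_small_round, die_oblong, die_strap below 0.15 rad/s and x of die_small_round in the frame of taper_board between -0.093 and -0.066 m and y of die_small_round in the frame of taper_board between -0.012 and 0.012 m and z of die_small_round in the frame of taper_board between 0.002 and 0.007 m and x of die_oblong in the frame of taper_board between -0.024 and 0.004 m and y of die_oblong in the frame of taper_board between -0.012 and 0.012 m and z of die_oblong in the frame of taper_board between 0.002 and 0.007 m and x of die_strap in the frame of strip_board between -0.015 and 0.015 m and y of die_strap in the frame of strip_board between -0.012 and 0.012 m and z of die_strap in the frame of strip_board between 0.002 and 0.007 m and angle between the x axis of die_oblong and the x axis of taper_board, either way round below 0.2 rad and angle between the x axis of die_strap and the x axis of strip_board, either way round below 0.12 rad and horizontal distance between die_large_round and die_oblong above 0.062 m and horizontal distance between die_oblong and die_small_round above 0.05 m); the robot touches nothing.
It fails at once if the maul, the thread spool or the jar is moved more than 15 mm or tipped over (distance of any of maul, thread_spool, rivet_jar from where it was at the start of the episode above 0.015 m or angle between any of maul, thread_spool, rivet_jar's own z axis and vertical above 0.3 rad).
It fails at once if a die is dropped (falls free from more than about 25 mm up) ((contact force between die_large_round and the fingers below 0.05 N and height (world z) of die_large_round above 0.018 m and linear speed of die_large_round above 0.4 m/s) or (contact force between die_small_round and the fingers below 0.05 N and height (world z) of die_small_round above 0.018 m and linear speed of die_small_round above 0.4 m/s) or (contact force between die_oblong and the fingers below 0.05 N and height (world z) of die_oblong above 0.018 m and linear speed of die_oblong above 0.4 m/s) or (contact force between die_strap and the fingers below 0.05 N and height (world z) of die_strap above 0.018 m and linear speed of die_strap above 0.4 m/s)).
It also fails if it takes over 96 s, if anything falls off the work surface, if the arm or the gripper's body presses on something with over 40 N, if the wrist force passes 120 N, or if a joint passes its speed limit or range.

### The arm

A 6-joint arm with a two-finger parallel gripper is mounted at the origin on the work surface. World frame = base frame: x ahead of the robot, y to its left, z up, the work surface at z = 0. Lengths are in m, angles in degrees, forces in N, time in s.
With the tool pointing down it reaches from about 0.325 to 0.85 m from the base axis. Payload 15.5 kg.
Tool frame: the origin (TCP) lies at the very end of the fingers, on their centre line; the grasp point (between the pads) lies arm.grip_depth behind it (arm.grip_depth is the distance from the TCP to the grasp point, in m); z points along the fingers, y is the line along which they close (so a half turn about z gives the same grasp; the last joint's range is limited). The gripper opens to 91 mm and grips with 3 to 60 N. Pads are 32 mm wide; open, the fingers measure 118 mm over their backs; the gripper's body (76 mm by 178 mm) begins 60 mm behind the grasp point.
Start: joints at [61.049, 28.281, 77.091, -0, 74.628, -5.472], TCP at [0.249, 0.573, 0.214] pointing down, gripper open.
Joint ranges: [-166.48, 166.48], [-47.26, 123.95], [12.59, 153.08], [-70.14, 250.14], [6.76, 159.57], [-176.63, 176.63]. Speed limits (degrees/s): [108.29, 108.29, 147.25, 172.46, 172.46, 172.46].

### API

Orientations are given as a 3x3 rotation matrix whose columns are the frame's x, y, z axes.
In Python, from rig import arm gives the robot as it stands. Calls block until the motion is done:
- arm.move_to(position, orientation): joint-space move of the TCP to a pose.
- arm.move_l(position, orientation=None, feed=0.15): straight line of the TCP; orientation=None keeps the orientation; feed is the mean speed in m/s.
- arm.move_joints(angles): joint-space move.
- arm.grip(opening): finger opening in m; the grip force is fixed at half the most; returns when the fingers have stopped.
- arm.sleep(seconds).
- arm.solve_ik(position, orientation): joint angles nearest the present ones, or None.
- arm.snapshot(name): name is "side" or "top"; returns the picture (480x640x3 uint8, red, green, blue); there is no depth.
- arm.get_calibration(name): a dict with "intrinsics" (3x3 intrinsics, pixels), "k1" (the pictures are not rectified: a ray, as slopes to the right and down, at radius r is drawn at 1 + k1 r^2 times it, then the intrinsics apply), "cam_to_world" (4x4, takes a point from camera to world coordinates). Camera axes: x right, y down, z forward; pixel columns grow to the right and rows downward; lengths in m; the calibration is good to about 2 mm. A picture is of the moment at which its call begins. get_calibration takes no time and is no camera call.
A pose or a line that the arm cannot do raises arm.Unreachable and nothing moves.
- arm.sign_off(): hands the job in; it is judged then, once.
Readings, each from a call of its own:
- arm.current_t(): time.
- arm.current_joint_positions(): joint angles.
- arm.current_dq(): joint speeds.
- arm.current_tau(): joint torques, N m.
- arm.current_ee_pos(): TCP position.
- arm.current_tool_rot(): TCP orientation.
- arm.current_force(): force on the tool from outside, world axes, zero at the start.
- arm.current_torque(): the same for the moment, N m.
- arm.current_width(): finger opening in m.
- arm.current_grasp_force(): force on a finger pad.
Only numpy, scipy, OpenCV 4.12 (cv2) and the standard library are available. Lean on these libraries where they do the work, as an engineer would, in place of code of your own. Each camera call takes 0.05 s, during which the arm holds its last target. There are 200 camera calls.

## Working session

There is one attempt and no reset: what is moved stays moved. The work goes in short steps, each a Python script; the robot and the scene stay as the last script left them, time stands still between calls to the robot, and variables do not carry over. Pictures are saved under pics/ and viewed, at most 14 in all, crops included, and the job is handed in when it is done.

```bash
ls; mkdir -p pics; python3 - <<'E'
from rig import arm
import cv2
for n in("top","side"):
    cv2.imwrite(f"pics/{n}0.png",arm.snapshot(n)[:,:,::-1]); c=arm.get_calibration(n); print(n,c)
print(arm.grip_depth,arm.current_tool_rot())
E
```

```text
pics
top {'intrinsics': array([[519.53451684,   0.        , 312.82023604],
       [  0.        , 519.53451684, 241.57401435],
       [  0.        ,   0.        ,   1.        ]]), 'k1': -0.13267621924768128, 'cam_to_world': array([[ 0.02669466, -0.98969935,  0.1406506 ,  0.46520666],
       [-0.99956717, -0.02816738, -0.00849006,  0.00166962],
       [ 0.01236437, -0.14036308, -0.99002289,  1.15699286],
       [ 0.        ,  0.        ,  0.        ,  1.        ]])}
side {'intrinsics': array([[437.58666154,   0.        , 320.59608013],
       [  0.        , 437.58666154, 242.15422005],
       [  0.        ,   0.        ,   1.        ]]), 'k1': -0.03310929665048735, 'cam_to_world': array([[-0.97066739, -0.1720167 ,  0.16797341,  0.46759083],
       [-0.24028644,  0.71790227, -0.6533596 ,  0.60477717],
       [-0.00819973, -0.67455659, -0.7381776 ,  0.70955791],
       [ 0.        ,  0.        ,  0.        ,  1.        ]])}
0.0188 [[-9.17221523e-01  3.98377226e-01 -5.13933404e-04]
 [ 3.98377544e-01  9.17221066e-01 -9.21268412e-04]
 [ 1.04378190e-04 -1.04974674e-03 -9.99999444e-01]]
```

View pics/top0.png

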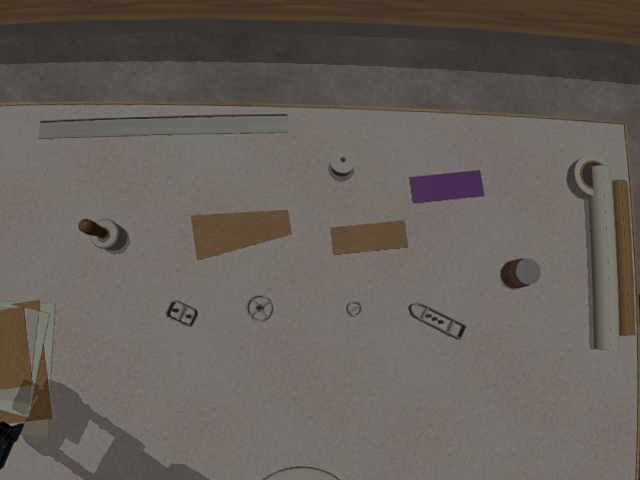

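View pics/side0.png

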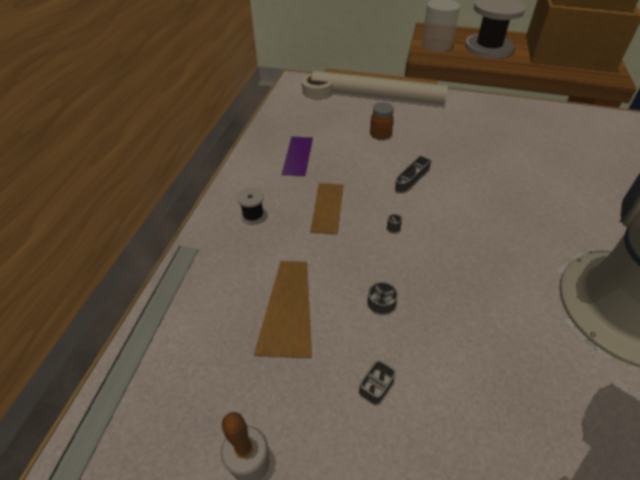

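Top view: taper board is at about (242,234) and the maul at (103,235). The spool is at (342,167) and the jar at (521,272). The dies are oblong (182,313), large (260,308), small (354,309) and strap (437,321).
Strip candidates are brown (369,237) and purple (447,187). The brown one is meant, since purple is excluded. I'll measure now and confirm in an enlarged crop with the outlines drawn on it.

```bash
cat > h.py <<'E'
from rig import arm
import cv2, numpy as np
def ray(n,px,z):
    c=arm.get_calibration(n);K=c["intrinsics"];T=c["cam_to_world"]
    p=cv2.undistortPoints(np.array(px,float).reshape(-1,1,2),K,np.array([c["k1"],0,0,0.])).reshape(-1,2)
    d=np.c_[p,np.ones(len(p))]@T[:3,:3].T;o=T[:3,3]
    return (o+d*((z-o[2])/d[:,2])[:,None])[:,:2]
def proj(n,P):
    c=arm.get_calibration(n);T=np.linalg.inv(c["cam_to_world"])
    return cv2.projectPoints(np.array(P,float),cv2.Rodrigues(T[:3,:3])[0],T[:3,3],c["intrinsics"],np.array([c["k1"],0,0,0.]))[0].reshape(-1,2)
E
cat > measure.py <<'E'
from h import *
im=cv2.imread("pics/top0.png");hsv=cv2.cvtColor(im,cv2.COLOR_BGR2HSV)
S=4;x0,y0,w,h=150,190,330,160
big=cv2.resize(im[y0:y0+h,x0:x0+w],None,fx=S,fy=S,interpolation=cv2.INTER_CUBIC)
hs=cv2.cvtColor(big,cv2.COLOR_BGR2HSV);g=cv2.cvtColor(big,cv2.COLOR_BGR2GRAY)
bm=cv2.inRange(hs,(5,80,40),(25,255,255));dm=cv2.inRange(g,0,75)&~bm
dm=cv2.morphologyEx(dm,cv2.MORPH_CLOSE,np.ones((5,5)))
full=lambda c:(c.reshape(-1,2)+.5)/S-.5+[x0,y0]
for name,m,z in(("board",bm,.004),("die",dm,.016)):
    for c in cv2.findContours(m,cv2.RETR_EXTERNAL,cv2.CHAIN_APPROX_NONE)[0]:
        if cv2.contourArea(c)<900: continue
        cv2.drawContours(big,[c],-1,(0,255,0),1)
        W=ray("top",full(c),z).astype(np.float32)
        hull=cv2.convexHull(W*1000);M=cv2.moments(hull)
        r=cv2.minAreaRect(hull)
        print(name,full(c).mean(0).round(),"centroid",round(M["m10"]/M["m00"],1),round(M["m01"]/M["m00"],1),"rect",np.round(r[0],1),np.round(r[1],1),round(r[2],1))
        if name=="board":
            q=cv2.approxPolyN(hull,4,ensure_convex=True).reshape(-1,2) if hasattr(cv2,"approxPolyN") else cv2.approxPolyDP(hull,8,True).reshape(-1,2)
            print(q.round(1).tolist())
cv2.imwrite("pics/crop1.png",cv2.resize(big,(792,384),interpolation=cv2.INTER_AREA))
E
python3 measure.py
```

```text
board [369. 237.] centroid 642.9 -134.1 rect [ 643. -134.] [ 61.2 168.9] 7.4
[[662.5999755859375, -46.70000076293945], [601.5999755859375, -54.20000076293945], [623.7000122070312, -221.8000030517578], [684.0, -213.6999969482422]]
board [238. 230.] centroid 649.9 164.3 rect [652.4 153.4] [102.4 219.1] 11.2
[[682.0999755859375, 271.0], [579.7000122070312, 250.6999969482422], [646.2000122070312, 40.29999923706055], [700.5999755859375, 51.70000076293945]]
die [437. 321.] centroid 459.9 -286.1 rect [ 461.6 -283. ] [134.4  36.6] 64.3
die [180. 312.] centroid 461.3 274.9 rect [461.7 274.8] [65.4 41.3] 67.3
die [444. 194.] centroid 743.1 -298.7 rect [ 740.5 -307.4] [ 30.2 160.6] 2.1
```

View pics/crop1.png

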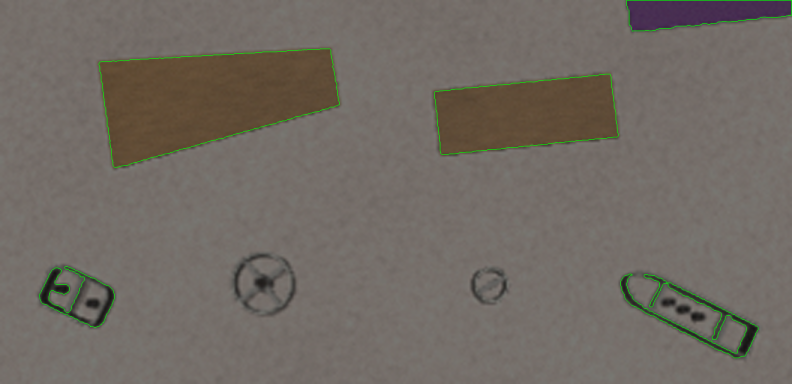

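The crop confirms the brown strip and tapered board: their outlines measure 61×169 mm and 102×219 mm. The round dies, at crop (264,284) and (489,286), were too faint for the threshold, so I'll measure those locally and do the first pick, the oblong.

```bash
cat >> h.py <<'E'
def R(a):  # closing (tool y) along angle a deg, pointing down
    c,s=np.cos(np.radians(a)),np.sin(np.radians(a))
    return np.array([[s,c,0],[-c,s,0],[0,0,-1.]])
TB=(np.array([.65215,.1534]),101.2); SB=(np.array([.643,-.134]),97.5)
def onb(b,x): return b[0]+x*np.array([np.cos(np.radians(b[1])),np.sin(np.radians(b[1]))])
def pick_place(p,a,q,b,w,zp=.007,zs=.13):
    """die centre p, closing angle a -> centre q, closing angle b; w = die width"""
    best=None
    for k in(0,180):   # same half turn at both ends; keep the last joint near mid range
        js=[arm.solve_ik([*p,zs],R(a+k)),arm.solve_ik([*q,zs],R(b+k))]
        if any(j is None for j in js): continue
        m=max(abs(j[5]) for j in js)
        if best is None or m<best[0]: best=(m,k)
    k=best[1];A,B=R(a+k),R(b+k)
    arm.grip(.09); arm.move_to([*p,zs],A); arm.move_l([*p,zp],feed=.12)
    arm.grip(w-.01); print("width",arm.current_width(),"F",arm.current_grasp_force(),"t",arm.current_t())
    if abs(arm.current_width()-w)>.004: print("BAD GRASP"); return
    arm.move_l([*p,zs],feed=.12); arm.move_to([*q,zs],B); print("held",arm.current_width())
    arm.move_l([*q,zp+.010],feed=.12); f0=arm.current_force()[2]
    for z in np.arange(zp+.0065,zp+.0015,-.0007):
        arm.move_l([*q,z],feed=.02)
        if arm.current_force()[2]-f0>4: break
    print("set z",z-zp,"dF",arm.current_force()[2]-f0)
    arm.grip(min(w+.03,.09)); arm.move_l([*q,zs],feed=.15); print("t",arm.current_t())
E
cat > go1.py <<'E'
from h import *
im=cv2.imread("pics/top0.png",0).astype(np.float32)
for n,(u,v),r in(("large",(260,308),20),("small",(354,309),13)):
    S=6;roi=cv2.resize(im[v-r:v+r+1,u-r:u+r+1],None,fx=S,fy=S,interpolation=cv2.INTER_CUBIC)
    bg=np.median(im[v-r-8:v-r,u-r:u+r]);m=(roi<bg-18).astype(np.uint8)
    c=max(cv2.findContours(m,0,cv2.CHAIN_APPROX_NONE)[0],key=cv2.contourArea)
    W=ray("top",(c.reshape(-1,2)+.5)/S-.5+[u-r,v-r],.016).astype(np.float32)*1000
    h=cv2.convexHull(W);M=cv2.moments(h)
    print(n,M["m10"]/M["m00"],M["m01"]/M["m00"],cv2.minAreaRect(h))
pick_place([.4615,.2749],67.3+90,onb(TB,-.012),101.2+90,.040)
E
python3 go1.py
```

```text
large 473.8391671037302 98.28038489193176 ((472.5503845214844, 99.57775115966797), (45.39375686645508, 54.58420944213867), 27.908166885375977)
small 478.29115064796423 -93.3646345570626 ((477.6110534667969, -92.44647216796875), (34.073974609375, 15.208426475524902), 26.673110961914062)Traceback (most recent call last):
  File "go1.py", line 10, in <module>
    pick_place([.4615,.2749],67.3+90,onb(TB,-.012),101.2+90,.040)
    ~~~~~~~~~~^^^^^^^^^^^^^^^^^^^^^^^^^^^^^^^^^^^^^^^^^^^^^^^^^^^
  File "h.py", line 20, in pick_place
    js=[arm.solve_ik([*p,zs],R(a+k)),arm.solve_ik([*q,zs],R(b+k))]
        ~~~~~~~~~~~~^^^^^^^^^^^^^^^^
  File "scipy/spatial/transform/_rotation.pyx", line 1143, in scipy.spatial.transform._rotation.Rotation.from_matrix
ValueError: Non-positive determinant (left-handed or null coordinate frame) in rotation matrix 0: [[ 0.38590604 -0.92253809  0.        ]
 [ 0.92253809  0.38590604  0.        ]
 [ 0.          0.         -1.        ]].
```

```bash
sed -i 's/\[\[s,c,0\],\[-c,s,0\]/[[-s,c,0],[c,s,0]/' h.py
python3 - <<'E'
from h import *
print(ray("top",[[260.2,308.3],[353.6,308.8]],.016))
pick_place([.4615,.2749],67.3+90,onb(TB,-.012),101.2+90,.040)
im=arm.snapshot("top")[:,:,::-1]
cv2.imwrite("pics/top1.png",cv2.resize(im[190:350,150:480],(792,384),interpolation=cv2.INTER_CUBIC))
E
```

```text
[[ 0.47692878  0.10282013]
 [ 0.48140049 -0.10123661]]
width 0.039780752233829444 F 30.00007688999176 t 3.7167
held 0.0395330723747905
set z 0.0037000000000000028 dF 7.993036580513158
t 9.8167
```

View pics/top1.png

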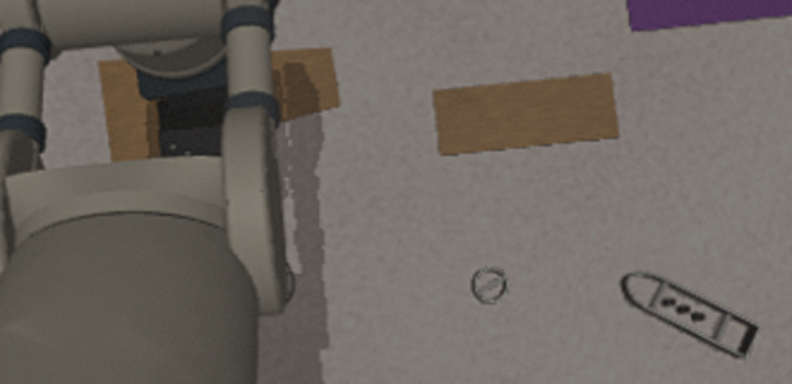

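The oblong is down: 8 N of contact at the expected height, though the arm hides it in this view. The strap and small die are undisturbed. Next come the other three.

```bash
python3 - <<'E'
from h import *
pick_place([.4769,.1028],191.2,onb(TB,.067),191.2,.056)
pick_place([.4814,-.1012],191.2,onb(TB,-.079),191.2,.032)
pick_place([.4616,-.2830],64.3+90,SB[0],97.5+90,.034)
arm.move_joints([-75,28,77,0,74.6,-5])
im=arm.snapshot("top")[:,:,::-1].copy();cv2.imwrite("pics/raw2.png",im);print(arm.current_t())
cv2.imwrite("pics/side2.png",arm.snapshot("side")[:,:,::-1])
cv2.imwrite("pics/top2.png",cv2.resize(im[190:350,150:480],(792,384),interpolation=cv2.INTER_CUBIC))
E
```

```text
width 0.05534834875348702 F 30.000693169422448 t 12.9333
held 0.05549298837776151
set z 0.0037000000000000028 dF 6.872185340936836
t 18.925
width 0.031116355716440582 F 29.99998826533556 t 22.6583
held 0.031518491919295025
set z 0.0037000000000000028 dF 4.696701456352267
t 28.8417
width 0.03387102989964536 F 29.978343844413757 t 33.05
held 0.03381395601767805
set z 0.0037000000000000028 dF 6.488484581302325
t 39.15
41.4417
```

View pics/top2.png

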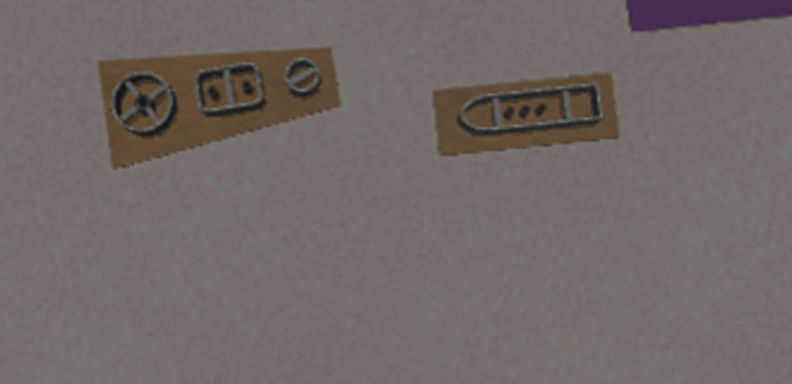

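View pics/side2.png

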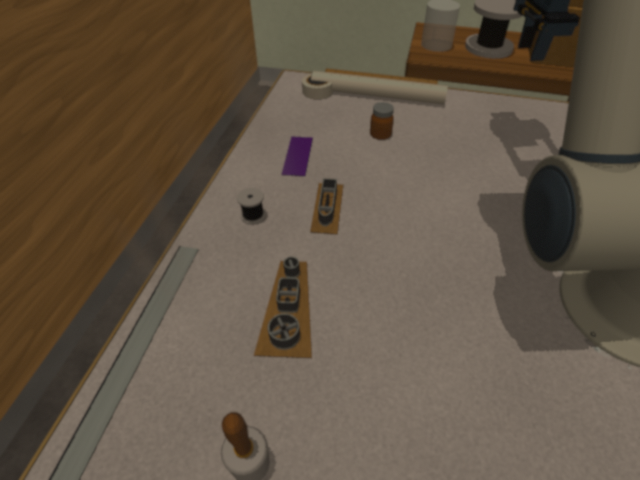

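All four dies stand on their boards, and the bystanders look unmoved in the side view. A quick numeric check of the rim centres read from the crop: large (144,102), oblong (230,88), small (303,76), and strap ends at (459,113) and (601,102).

```bash
python3 - <<'E'
from h import *
pts=np.array([[144,102],[230,88],[303,76],[530,107.5]])
W=ray("top",pts/2.4-.3+[150,190],.030)
for w,b in zip(W,(TB,TB,TB,SB)):
    a=np.radians(b[1]);d=w-b[0];print(round(1e3*(d@[np.cos(a),np.sin(a)]),1),round(1e3*(d@[-np.sin(a),np.cos(a)]),1))
a,b=cv2.imread("pics/top0.png",0),cv2.imread("pics/raw2.png",0)
for n,(u,v) in dict(spool=(342,167),maul=(103,235),jar=(521,272)).items():
    f=lambda i:np.float32(i[v-24:v+24,u-24:u+24]); print(n,cv2.phaseCorrelate(f(a),f(b)))
E
```

```text
67.4 -0.7
-12.7 -0.3
-80.6 -0.2
-0.8 -1.6
spool ((-0.13730985979427146, -0.09911035410928548), 0.9728772325648202)
maul ((0.04501332649957135, 0.025399513361115567), 1.0040444038394425)
jar ((0.037835046952721996, 0.031936767771924224), 0.9347189704163207)
```

Every die is within 2 mm of its target, and the bystanders haven't moved.

```bash
python3 -c "
from rig import arm
print(arm.sign_off(),arm.current_t())"
```

```text
the job is handed in; nothing more can be done
the job is handed in; nothing more can be done
```

I set all four dies on their boards and handed the job in: by the top camera each is within about 2 mm of its target, and the maul, spool and jar haven't moved; no verdict came back at hand-in.

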